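# Find a sliding vent's hidden restrictor and stay it there

### The arm

A 6-joint arm with a two-finger parallel gripper is mounted at the origin on the work surface. World frame = base frame: x ahead of the robot, y to its left, z up, the work surface at z = 0. Lengths are in m, angles in degrees, forces in N, time in s.
With the tool pointing down it reaches from about 0.325 to 0.85 m from the base axis. Payload 15.5 kg.
Tool frame: the origin (TCP) lies midway between the tips of the shut fingers; the grasp point (between the pads) lies 19 mm behind it; y points along the fingers, x is the direction in which the jaws open and shut, and the axes are right-handed (so a half turn about y gives the same grasp; the last joint's range is limited). The gripper opens to 91 mm and grips with 3 to 60 N. Pads are 32 mm wide; open, the fingers measure 118 mm over their backs; the gripper's body (76 mm by 178 mm) begins 60 mm behind the grasp point.
Start: joints at [-75.029, 28.281, 77.091, -0, 74.628, -5.472], TCP at [0.218, -0.586, 0.214] pointing down, gripper open.
Joint ranges: [-166.48, 166.48], [-47.26, 123.95], [12.59, 153.08], [-70.14, 250.14], [6.76, 159.57], [-176.63, 176.63]. Speed limits (degrees/s): [108.29, 108.29, 147.25, 172.46, 172.46, 172.46].

### API

Orientations are given as a 3x3 rotation matrix whose columns are the frame's x, y, z axes.
In Python, from bench import ctrl gives the robot as it stands. The module is installed in compiled form; this text tells all that it offers. Calls block until the motion is done:
- ctrl.goto(position, orientation): joint-space move of the TCP to a pose.
- ctrl.move_l(position, vel=0.15, ori=None, contact_N=None): straight line of the TCP; ori=None keeps the orientation; vel is the mean speed in m/s. With contact_N (N) it stops when the force on the tool has changed by that much, and returns True; else False.
- ctrl.movej(angles): joint-space move.
- ctrl.command_gripper(opening): opening from 0.0 (shut) to 1.0 (fully open); the grip force is fixed at half the most; returns when the fingers have stopped.
- ctrl.sleep(seconds).
- ctrl.ik(position, orientation): joint angles nearest the present ones, or None.
- ctrl.read_camera(name): name is "scene" or "side" or "wrist"; returns the picture (480x640x3 uint8, blue, green, red); there is no depth.
- ctrl.camera_params(name): a dict with "fx", "fy", "cx", "cy" (pixels), "D" ([k1, k2, p1, p2, k3] as OpenCV has them; the pictures are not rectified), "pose" (4x4, takes a point from camera to world coordinates); the wrist camera has in their place "T_tool_cam" (4x4, takes a point from camera to tool coordinates, whose origin is the TCP and whose axes are the tool frame's). Camera axes: x right, y up, looking along -z (the intrinsics and any distortion apply to the point x, -y, -z); pixel columns grow to the right and rows downward; lengths in m; the calibration is good to about 2 mm. A picture is of the moment at which its call begins: read the wrist's pose just before it. camera_params takes no time and is no camera call.
A pose or a line that the arm cannot do raises ctrl.MotionError and nothing moves.
- ctrl.sign_off(): hands the job in, once; it reports no verdict.
Readings, each from a call of its own:
- ctrl.current_t(): time.
- ctrl.current_q(): joint angles.
- ctrl.current_dq(): joint speeds.
- ctrl.current_effort(): joint torques, N m.
- ctrl.current_tool_pos(): TCP position.
- ctrl.current_eef_rot(): TCP orientation.
- ctrl.current_contact_force(): force on the tool from outside, world axes, zero at the start.
- ctrl.current_wrist_torque(): the same for the moment, N m.
- ctrl.current_grip_width(): opening from 0.0 (shut) to 1.0 (fully open).
Only numpy, scipy, OpenCV 4.12 (cv2) and the standard library are available. Lean on these libraries where they do the work, as an engineer would, in place of code of your own. Each camera call takes 0.05 s, during which the arm holds its last target.

### The job

On the sliding vent demo, draw the brass bolt right back, then push the glazed sash open until you feel it come up firmly against the restrictor hidden under the cover (do not ram it). Leaving the sash there, tip the stay bar over so that the hole that fits drops fully down over the brass peg, then push the sash back towards closed, without touching the stay bar, until you feel the bar holding it at the peg. Leave it open and held like that, and leave the samples and hardware around it where they are.

Things in the scene. Friction and masses are not known exactly. Their poses are not given: they have to be found in the camera images.
- frame: Fixed oak sill of the demo, 230 x 540 x 20 mm; origin on its underside, z up. It spans x -145..+85 and y -270..+270 mm in this frame. The sash opens along this frame's +y. Cover, bolt guides (at y -65, up to z 75 mm), sash track and peg are mounted on it.
- cover_top (a point): Centre of the top of the fixed aluminium cover (frame x -135..-30, y -225..+135, top at z 55 mm) on the robot's side of the sash. The sash's buffer arm enters it through a black brush strip. Hidden in it is a steel restrictor block at one of four places, stopping the sash when it has come 70, 105, 140 or 175 mm from fully closed. Only the resistance tells which.
- sash: White sash with clear pane, 30 (x) x 120 (y) x 120 mm tall, sliding along frame y; about 5 N moves it and it stays where left. Origin: centre of its underside, at frame x -10, z 20, and y -160 mm when fully closed (starts 0..20 mm open). The shut bolt blocks it about 30 mm from closed. At the restrictor the push rises by 1 to 3 N over the last 6 mm (sprung buffer), then goes solid.
- sash_rear (a point): Point on the sash's rear (-y) end face, mid thickness, 80 mm above its underside: push here, towards +y, to open it. The leading end face is 120 mm farther along +y. Both are solid white stiles, 30 mm wide, 120 mm tall.
- buffer: White nylon buffer pin, 14 mm diameter, 20 mm long, carried by the sash inside the cover (unseen). Origin: its rear end; its y axis points to its nose, the opening direction. It is pushed in, at most 6 mm against a light spring, when it meets the restrictor, and touches nothing else.
- bolt_knob (a point): Point on the axis of the bolt's upright brass knob (14 mm diameter, frame z 70..113 mm), 18 mm below its top, at frame y -65, z 95 mm. The bolt slides along frame x with about 2 N and stays where left: shut at x -75..-79 mm, its rod crossing just ahead of the sash's leading (+y) end; drawn right back towards the robot (-x) to its end stop at x -117 mm.
- stay: Dark steel stay bar, 25 mm wide (x), 200 long (y, from pivot to tip), 5 thick; four 13 mm square holes on its centre line 65, 100, 135, 170 mm from the pivot. Origin: pivot. It starts nearly upright, leaning 5 to 14 (at most 16) degrees back to -y. Pushed past upright to +y it falls slowly (1 to 3 s) by its weight to level. With the sash at any restrictor place, one hole lies over the peg.
- stay_pivot (a point): Pivot pin of the stay bar, carried by the sash: sash x +55, y +50, z +25 mm (frame x 45, z 45 mm). The bar swings about the frame's x axis through it.
- stay_tip (a point): Centre of the free tip of the stay bar, 200 mm from the pivot. With a hole fully over the peg the bar is level and this is at frame z 45 mm; with the bar lying on top of the peg it is above 64 mm.
- peg: Fixed upright brass peg, 8 mm in diameter with a round top, at frame x 45, y 130 mm, its top at frame z 62 mm. Origin: on its axis at frame z 38 mm, near the top of its 20 mm wide pedestal.
- stand: Fixed oak stand 160 x 140 x 50 mm with three slots, holding the glass samples; bystander. Origin: centre of underside.
- operator: Fixed casement operator, 60 x 150 mm foot, with an iron crank handle up to 96 mm high; bystander. Origin: centre of underside.
- pane_clear: Clear glass sample, 100 x 6 x 130 mm, upright in the stand; leave alone. Origin: centre of its lower edge.
- pane_frosted: Frosted glass sample, same size, upright in the stand; leave alone.
- pane_bronze: Bronze-tint glass sample, same size, upright in the stand; leave alone.
- roller: White nylon roller, 28 mm diameter, 14 mm high, loose on the counter; leave alone.
- keep: Satin brass latch keep, 22 x 50 x 18 mm, loose on the sill near the end from which the sash starts (frame x 35..60, y -240..-200 mm); leave alone.
- tin: Steel cup, 70 mm diameter, 90 mm high, loose on the counter; leave alone.
- driver: Screwdriver lying on the counter; leave alone.
- sample_chip: Dark wood sample block, 50 x 50 x 20 mm, loose on the counter; leave alone.

How it is judged (in metres and radians):
On the way, in this order (a step that is already met when the one before it is completed fails the run):
1. the bolt is drawn right back (its knob more than 35 mm behind its shut place) (x of bolt_knob in the frame of frame below -0.11 m), for 0.1 s.
2. the sash is pushed up against the hidden restrictor, its buffer pressed in (over 2 N on the buffer) (contact force between buffer and anything else above 2 N), for 0.2 s.
3. the stay bar is down, a hole over the peg, with the sash still against the restrictor (z of stay_tip in the frame of frame below 0.053 m and contact force between buffer and anything else above 0.5 N), for 0.2 s.
4. the sash is pushed back so that the stay bar pulls on the peg (over 4 N), nothing touching the bar (contact force between stay and peg above 4 N and contact force between the fingers and sash above 2 N and contact force between the fingers and stay below 0.3 N), for 0.1 s.
At the end, for the whole second after the job is handed in: The bolt is drawn back (knob point beyond frame x -110 mm); the stay bar is level with a hole over the peg (tip under frame z 53 mm); the sash is held by it at the restrictor (buffer still pressing on it with over 0.5 N); sash and bar at rest (all of step 3 and x of bolt_knob in the frame of frame below -0.11 m and linear speed of sash below 0.005 m/s and angular speed of stay below 0.05 rad/s); the robot touches nothing.
It fails at once if the restrictor is rammed (over 60 N on the buffer) (contact force between buffer and anything else above 60 N).
It fails at once if a bystander (glass sample, roller, keep, cup, screwdriver, wood block) is moved over 20 mm (distance of any of pane_clear, pane_frosted, pane_bronze, roller, keep, tin, driver, sample_chip from where it was at the start of the episode above 0.02 m).
It also fails if it takes over 54 s, if anything falls off the work surface, if the arm or the gripper's body presses on something with over 40 N, if the wrist force passes 120 N, or if a joint passes its speed limit or range.

## Working session

There is one attempt and no reset: what is moved stays moved. The work goes in short steps, each a Python script; the robot and the scene stay as the last script left them, time stands still between calls to the robot, and variables do not carry over. Pictures are saved under pics/ and viewed, and the job is handed in when it is done.

```bash
mkdir -p pics; cat > h.py <<'E'
import numpy as np, cv2
from bench import ctrl
def snap(n,f):
    im=np.asarray(ctrl.read_camera(n)); cv2.imwrite('pics/'+f,im); return im
def K(p): return np.array([[p['fx'],0,p['cx']],[0,p['fy'],p['cy']],[0,0,1.]])
def pose(n):
    p=ctrl.camera_params(n)
    return p
def ray(p,uv,T=None):
    T=np.array(p['pose']) if T is None else T
    u=cv2.undistortPoints(np.array([[uv]],float),K(p),np.array(p['D'],float))[0,0]
    d=T[:3,:3]@np.array([u[0],-u[1],-1.]); return T[:3,3],d/np.linalg.norm(d)
def onz(p,uv,z,T=None):
    o,d=ray(p,uv,T); return o+d*(z-o[2])/d[2]
def proj(p,X,T=None):
    T=np.array(p['pose']) if T is None else T
    X=np.atleast_2d(X); c=(X-T[:3,3])@T[:3,:3]; c=c*[1,-1,-1]
    return cv2.projectPoints(c,np.zeros(3),np.zeros(3),K(p),np.array(p['D'],float))[0][:,0]
def tri(a,b):
    A=np.zeros((3,3));B=np.zeros(3)
    for o,d in (a,b):
        M=np.eye(3)-np.outer(d,d);A+=M;B+=M@o
    return np.linalg.solve(A,B)
E
python3 - <<'E'
from h import *
np.set_printoptions(precision=4,suppress=True)
for n in ("scene","side","wrist"):
    snap(n,n+'0.png'); print(n,ctrl.camera_params(n))
print(ctrl.current_t(),ctrl.current_tool_pos(),ctrl.current_eef_rot())
E
```

```text
scene {'fx': 469.57923645977814, 'fy': 469.57923645977814, 'cx': 317.06243166916266, 'cy': 239.18141850294165, 'D': array([-0.1258,  0.    ,  0.    ,  0.    ,  0.    ]), 'pose': array([[-0.7887, -0.4864,  0.3761,  0.9376],
       [ 0.6147, -0.6383,  0.4634,  0.5751],
       [ 0.0147,  0.5966,  0.8024,  1.0042],
       [ 0.    ,  0.    ,  0.    ,  1.    ]])}
side {'fx': 600.7622133783469, 'fy': 600.7622133783469, 'cx': 315.9474612945729, 'cy': 237.73692295689264, 'D': array([-0.0282,  0.    ,  0.    ,  0.    ,  0.    ]), 'pose': array([[-0.9505,  0.2099, -0.229 ,  0.1663],
       [-0.3097, -0.5845,  0.7499,  1.1628],
       [ 0.0236,  0.7837,  0.6206,  1.0172],
       [ 0.    ,  0.    ,  0.    ,  1.    ]])}
wrist {'fx': 348.69045490970007, 'fy': 348.69045490970007, 'cx': 322.93441447054516, 'cy': 244.00499155133926, 'D': array([-0.0008,  0.    ,  0.    ,  0.    ,  0.    ]), 'T_tool_cam': array([[ 1.    ,  0.0004,  0.0006,  0.0008],
       [ 0.0005,  0.2426, -0.9701, -0.1698],
       [-0.0005,  0.9701,  0.2426,  0.0676],
       [ 0.    ,  0.    ,  0.    ,  1.    ]])}
0.15 [ 0.2182 -0.5854  0.2135] [[ 0.3493 -0.0002  0.937 ]
 [-0.937   0.0009  0.3493]
 [-0.0009 -1.      0.0001]]
```

View pics/scene0.png

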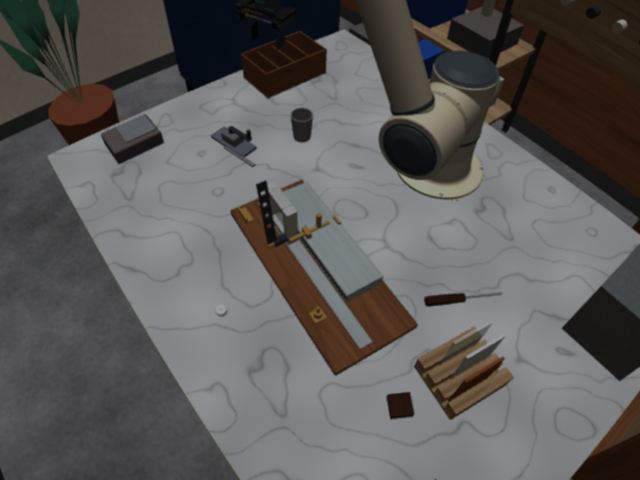

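View pics/side0.png

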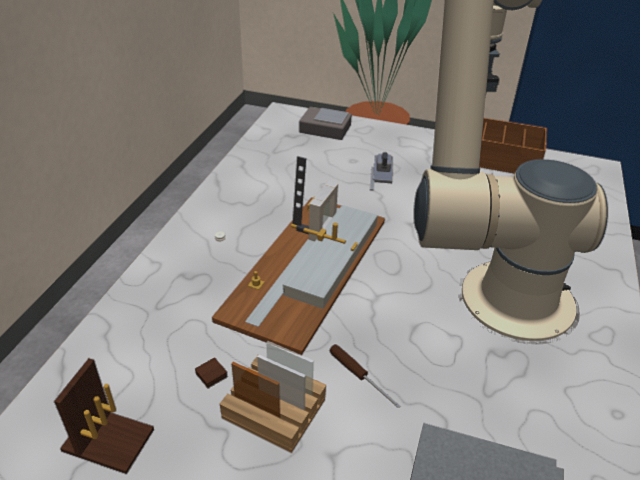

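View pics/wrist0.png

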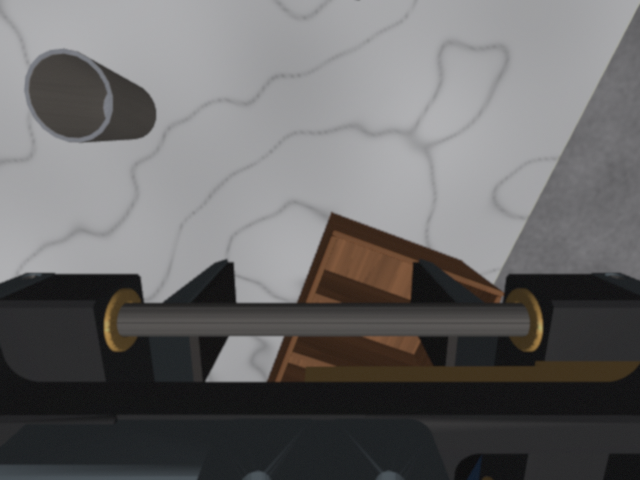

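The scene and side views show the sill with its far corners near (232,208) and (303,180) and near corners near (336,373) and (416,325). The stay is upright, at (265,212). I'll extract the wood corners precisely and fit the frame.

```bash
python3 - <<'E'
import cv2,numpy as np
a=cv2.imread('pics/scene0.png')[165:385,215:430]; b=cv2.imread('pics/side0.png')[150:355,205:395]
cv2.imwrite('pics/c1.png',cv2.resize(a,None,fx=2.7,fy=2.7,interpolation=cv2.INTER_CUBIC)); cv2.imwrite('pics/c2.png',cv2.resize(b,None,fx=2.9,fy=2.9,interpolation=cv2.INTER_CUBIC))
from h import *
ps=ctrl.camera_params('scene'); pd=ctrl.camera_params('side')
for uv in [(336,373),(416,325),(232,208),(303,180)]: print('sc',onz(ps,uv,.02))
for uv in [(213,320),(300,348),(384,215)]: print('sd',onz(pd,uv,.02))
E
```

```text
sc [0.66656808 0.31792027 0.02      ]
sc [0.44611109 0.34273862 0.02      ]
sc [ 0.59679878 -0.21946895  0.02      ]
sc [ 0.3777155  -0.18579941  0.02      ]
sd [0.66104838 0.32291687 0.02      ]
sd [0.4472652  0.33620658 0.02      ]
sd [ 0.38523904 -0.20543184  0.02      ]
```

View pics/c1.png

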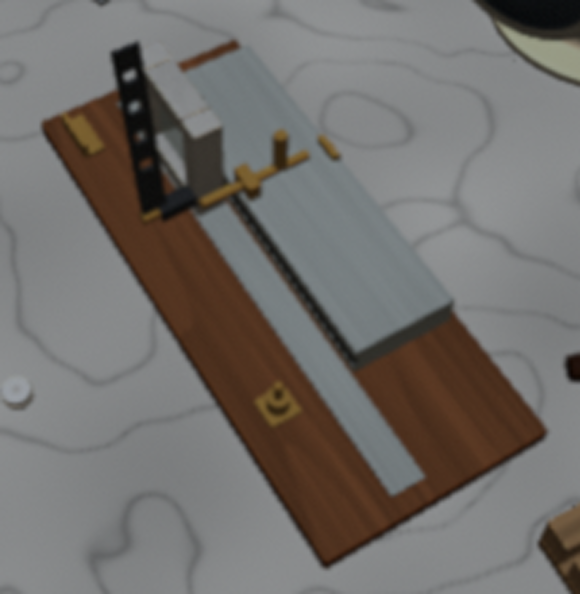

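View pics/c2.png

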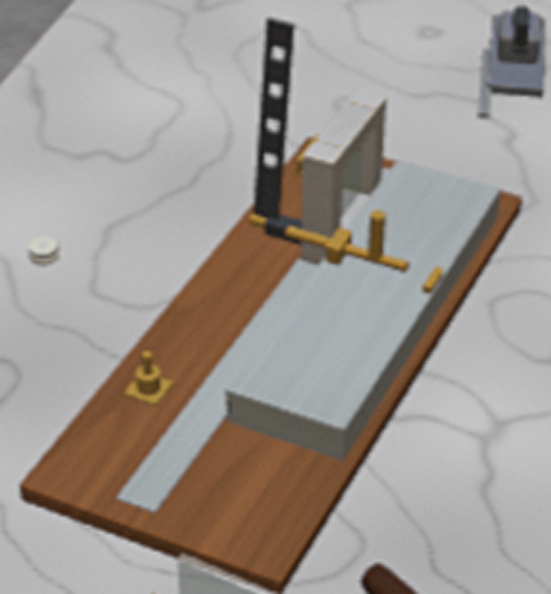

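Both crops show the sill, cover and peg clearly (peg top at scene (319,311), side (256,272)). I'll fit a planar frame pose from these corners.

```bash
cat > fit.py <<'E'
from h import *
from scipy.optimize import least_squares
ps=ctrl.camera_params('scene'); pd=ctrl.camera_params('side')
c1=lambda u,v:(215+u/2.7,165+v/2.7); c2=lambda u,v:(205+u/2.9,150+v/2.9)
obs=[(ps,(85,-270,20),c1(43,123)),(ps,(85,270,20),c1(325,555)),(ps,(-145,270,20),c1(546,432)),(ps,(-145,-270,20),c1(237,41)),
(ps,(-135,135,55),c1(452,303)),(ps,(-30,135,55),c1(357,352)),(ps,(45,130,62),c1(281,391)),
(pd,(85,270,20),c2(22,488)),(pd,(-145,270,20),c2(281,583)),(pd,(-145,-270,20),c2(521,198)),
(pd,(-30,135,55),c2(228,393)),(pd,(-135,135,55),c2(347,432)),(pd,(-135,-225,55),c2(499,188)),(pd,(45,130,62),c2(147,353))]
def W(p,X):
    c,s=np.cos(p[2]),np.sin(p[2]); X=np.array(X)/1000
    return np.array([p[0]+c*X[0]-s*X[1],p[1]+s*X[0]+c*X[1],X[2]])
def f(p): return np.concatenate([proj(C,W(p,X))[0]-uv for C,X,uv in obs])
r=least_squares(f,[.52,.06,-.12],loss='soft_l1')
print(r.x[:2],np.degrees(r.x[2])); print(f(r.x).reshape(-1,2).round(1))
np.save('frame.npy',r.x)
p=r.x
c,s=np.cos(p[2]),np.sin(p[2])
def inF(X): 
    d=np.array(X)-[p[0],p[1],0]; return 1000*np.array([c*d[0]+s*d[1],-s*d[0]+c*d[1],d[2]])
# knob top triang, stay tip, sash
k=tri(ray(ps,c1(281,132)),ray(pd,c2(377,213)));print('knobtop',inF(k))
k=tri(ray(ps,c1(125,48)),ray(pd,c2(280,22)));print('staytip',inF(k))
k=tri(ray(ps,c1(217,124)),ray(pd,c2(303,158)));print('sash +y top corner',inF(k))
# operator, tin
E
python3 fit.py; python3 -c "
import cv2
a=cv2.imread('pics/scene0.png')[90:260,190:360];cv2.imwrite('pics/c3.png',cv2.resize(a,None,fx=3.5,fy=3.5,interpolation=cv2.INTER_CUBIC))"
```

```text
[0.55274628 0.05999212] -6.538424943588438
[[-1.6 -0.6]
 [ 0.3  3. ]
 [ 1.4 -1. ]
 [-1.1 -1.3]
 [ 0.9 -1.3]
 [-0.5  0.3]
 [-1.  -2.5]
 [-1.5 -0.3]
 [ 0.2  0.7]
 [ 0.8 -0. ]
 [-0.7 -0. ]
 [-0.8  0.3]
 [ 0.6  0.9]
 [ 0.   0.9]]
knobtop [-75.03152598 -63.33509324 118.08151367]
staytip [  44.97284417 -116.96706547  245.73158302]
sash +y top corner [ -8.77576619 -62.26889267 161.30916766]
```

View pics/c3.png

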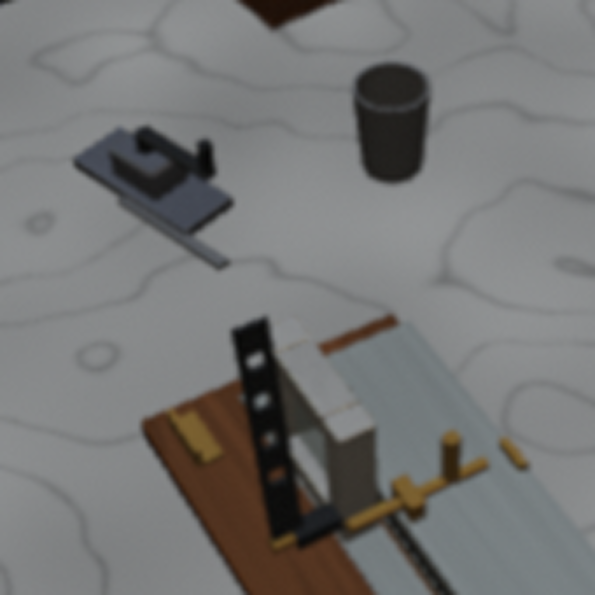

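Frame fitted to about 1–3 px: origin (0.5527, 0.0600), yaw -6.5°. I'll keep one tool-down orientation throughout, with the jaws along frame y and the camera on the robot side. First step is drawing the bolt.

```bash
cat >> h.py <<'E'
np.set_printoptions(precision=4,suppress=True)
P=np.load('frame.npy'); c_,s_=np.cos(P[2]),np.sin(P[2])
ex=np.array([c_,s_,0]); ey=np.array([-s_,c_,0]); ez=np.array([0,0,1.])
R=np.column_stack([ey,-ez,-ex])
def W(x,y,z): return np.array([P[0],P[1],0])+(ex*x+ey*y+ez*z)/1000
def F(X): 
    d=np.array(X)-[P[0],P[1],0]; return 1000*np.array([d@ex,d@ey,d[2]])
def st(m=''):
    f=np.array(ctrl.current_contact_force()); print(m,'t%.2f'%ctrl.current_t(),'F',F(ctrl.current_tool_pos()),'force',np.array([f@ex,f@ey,f[2]]))
E
python3 - <<'E'
from h import *
ctrl.command_gripper(0.0); st('shut')
print(ctrl.ik(W(-44,-65,160),R))
ctrl.goto(W(-44,-65,190),R); st('above')
ctrl.move_l(W(-44,-65,86),0.1); st('down')
snap('scene','s1.png');snap('side','d1.png')
E
python3 -c "
import cv2
a=cv2.imread('pics/s1.png')[140:300,210:370];b=cv2.imread('pics/d1.png')[140:300,240:400]
cv2.imwrite('pics/c4.png',cv2.resize(cv2.hconcat([a,b]),None,fx=2.5,fy=2.5,interpolation=cv2.INTER_CUBIC))"
```

```text
shut t1.52 F [-258.7676 -679.5435  213.9331] force [-0.3394 -0.4553 -0.4036]
[ -6.775   22.2723  98.1283  -0.      59.5994 -90.2366]
above t3.84 F [-43.763  -65.5866 190.0051] force [ 0.5074 -0.5694 -0.3896]
down t5.03 F [-43.6389 -65.0104  86.4668] force [ 0.4197 -0.1444 -0.4427]
```

View pics/c4.png

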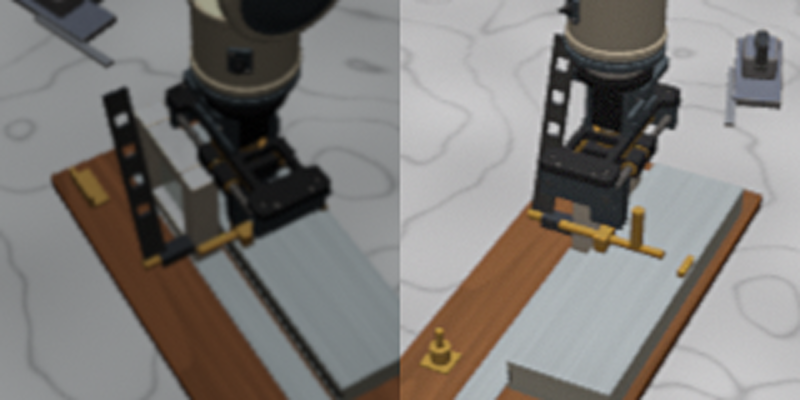

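The gripper is lowered beside the knob, on its +x side (side crop about (637,225)), and is clear of the bar. Now drawing the bolt.

```bash
python3 - <<'E'
from h import *
r=ctrl.move_l(W(-110,-65,86),0.045,contact_N=10); st(r)
snap('scene','s2.png');snap('side','d2.png')
E
python3 -c "
import cv2
a=cv2.imread('pics/s2.png')[140:300,210:370];b=cv2.imread('pics/d2.png')[140:300,240:400]
cv2.imwrite('pics/c5.png',cv2.resize(cv2.hconcat([a,b]),None,fx=2.5,fy=2.5,interpolation=cv2.INTER_CUBIC))"
```

```text
True t6.17 F [-93.1564 -65.0406  86.3196] force [ 4.4196 -0.849  -2.1884]
```

View pics/c5.png

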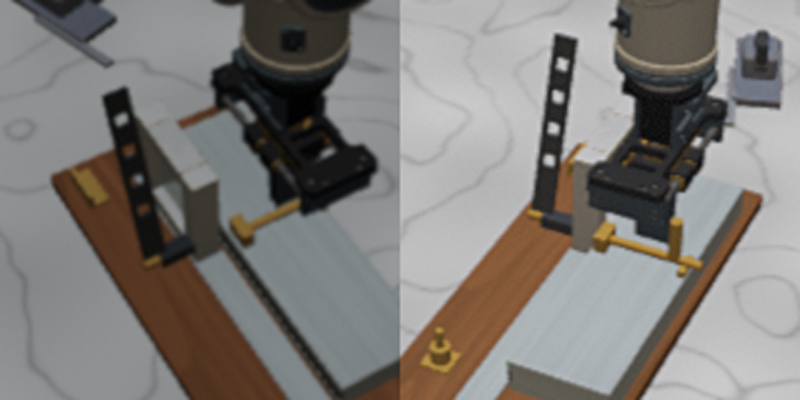

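The bolt has reached its end stop. The knob is at the stop block in the side crop at (677,255), and the TCP stopped at -93 where about -94 was expected. Next is the sash.

```bash
python3 - <<'E'
from h import *
ctrl.move_l(W(-88,-65,86),0.05)
ctrl.move_l(W(-88,-65,185),0.15)
ctrl.move_l(W(-80,-262,185),0.2)
ctrl.move_l(W(-14,-262,185),0.15)
ctrl.move_l(W(-14,-262,82),0.12); st('down')
r=ctrl.move_l(W(-14,-120,82),0.05,contact_N=3); st(r)
E
```

```text
down t10.07 F [ -13.7139 -262.1599   82.6036] force [ 0.5607 -0.3952 -0.4038]
True t11.32 F [ -14.3601 -214.4897   81.7407] force [0.1211 0.0548 0.5146]
```

```bash
python3 - <<'E'
from h import *
r=ctrl.move_l(W(-14,-30,82),0.04,contact_N=12); st(r)
ctrl.sleep(0.1); st()
E
```

```text
True t13.68 F [ -14.1095 -128.6834   81.5798] force [ -0.6377 -11.4607   2.3484]
 t13.78 F [ -14.0956 -128.655    81.5755] force [ -1.3141 -10.387    2.7279]
```

The sash stopped at s ≈ 105 mm. I'll press a little further to confirm it's solid, then hold.

```bash
python3 - <<'E'
from h import *
r=ctrl.move_l(W(-14,-118,82),0.01,contact_N=8); st(r)
ctrl.sleep(0.4); st()
snap('scene','s3.png');snap('side','d3.png')
E
python3 -c "
import cv2
a=cv2.imread('pics/s3.png')[140:300,210:370];b=cv2.imread('pics/d3.png')[140:300,240:400]
cv2.imwrite('pics/c6.png',cv2.resize(cv2.hconcat([a,b]),None,fx=2.5,fy=2.5,interpolation=cv2.INTER_CUBIC))"
```

```text
True t14.09 F [ -14.1269 -128.9588   81.5563] force [-0.8818 -5.1939  3.8837]
 t14.49 F [ -14.1044 -128.9467   81.5463] force [-0.0415 -4.3753  5.1274]
```

View pics/c6.png

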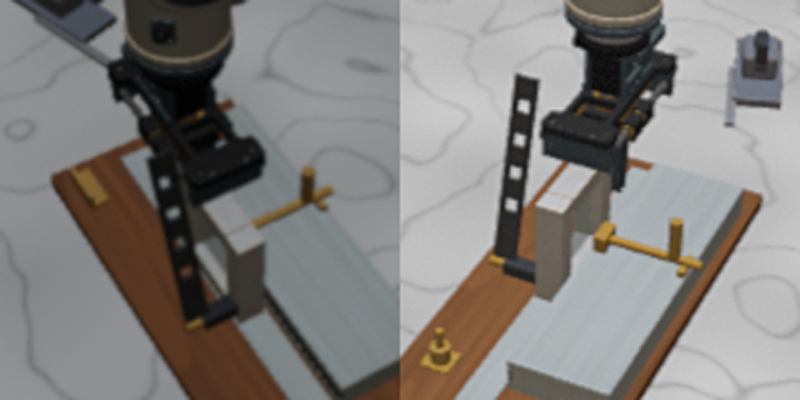

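The sash has moved well open, with the bar still leaning and the bolt clear. That second press triggered on an unloading transient (push fell to 4–5 N), so I'll press again to a real level.

```bash
python3 - <<'E'
from h import *
for k in range(8):
    y=-128.5+1.0*k
    r=ctrl.move_l(W(-14,y,82),0.02,contact_N=25); st((k,r))
    f=np.array(ctrl.current_contact_force())@ey
    if f<-15: break
ctrl.sleep(0.35); st()
E
```

```text
(0, False) t14.84 F [ -14.0765 -128.8976   82.0119] force [-1.0751 -6.6454  0.8483]
(1, False) t15.09 F [ -14.0361 -128.6181   82.0553] force [ -2.3662 -14.3631   0.198 ]
(2, False) t15.34 F [ -14.0496 -128.3479   82.0542] force [ -2.9701 -22.7181   0.4145]
 t15.69 F [ -14.0121 -128.3695   82.0605] force [ -2.247  -23.3644   0.5255]
```

It's solid at s ≈ 105 mm, rising about 8 N over 0.27 mm, and held at 23 N for 0.35 s. Now the stay bar.

```bash
python3 - <<'E'
from h import *
ctrl.move_l(W(-14,-150,82),0.1)
ctrl.move_l(W(-14,-150,200),0.2)
ctrl.move_l(W(45,-100,200),0.2); st('behind bar')
r=ctrl.move_l(W(45,6,200),0.08,contact_N=15); st(r)
ctrl.sleep(0.3)
snap('scene','s4.png');snap('side','d4.png')
E
python3 -c "
import cv2
a=cv2.imread('pics/s4.png')[140:340,210:410];b=cv2.imread('pics/d4.png')[140:340,200:400]
cv2.imwrite('pics/c7.png',cv2.resize(cv2.hconcat([a,b]),None,fx=2,fy=2,interpolation=cv2.INTER_CUBIC))"
```

```text
behind bar t17.35 F [ 44.4518 -99.6131 198.5182] force [-0.4186 -0.1899 -0.3963]
False t18.82 F [ 45.0514   5.6007 200.0141] force [ 1.0371 -0.6701 -0.201 ]
```

View pics/c7.png

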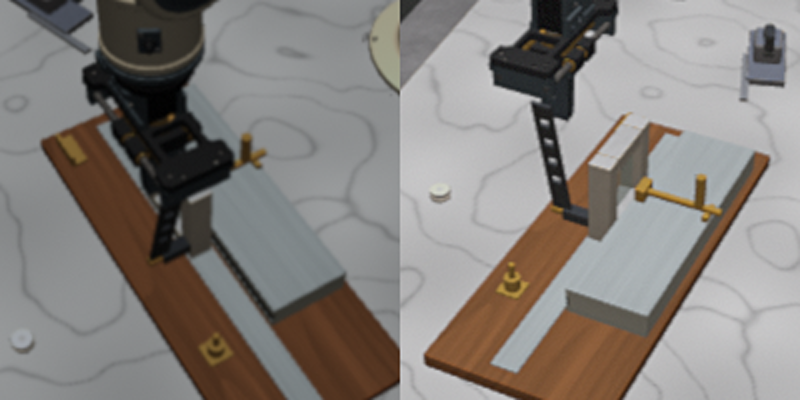

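In the side crop the bar now leans the other way, towards +y, from (570,210) up to (540,105), so it is past upright. I'll back off and check the fall.

```bash
python3 - <<'E'
from h import *
ctrl.move_l(W(45,-40,200),0.1); ctrl.move_l(W(-14,-10,200),0.12); st()
snap('scene','s5.png');snap('side','d5.png')
E
python3 -c "
import cv2
a=cv2.imread('pics/s5.png')[140:340,210:410];b=cv2.imread('pics/d5.png')[140:340,200:400]
cv2.imwrite('pics/c8.png',cv2.resize(cv2.hconcat([a,b]),None,fx=2,fy=2,interpolation=cv2.INTER_CUBIC))"
```

```text
t20.53 F [-13.3753  -9.942  200.1994] force [-0.1673 -0.4714 -0.0684]
```

View pics/c8.png

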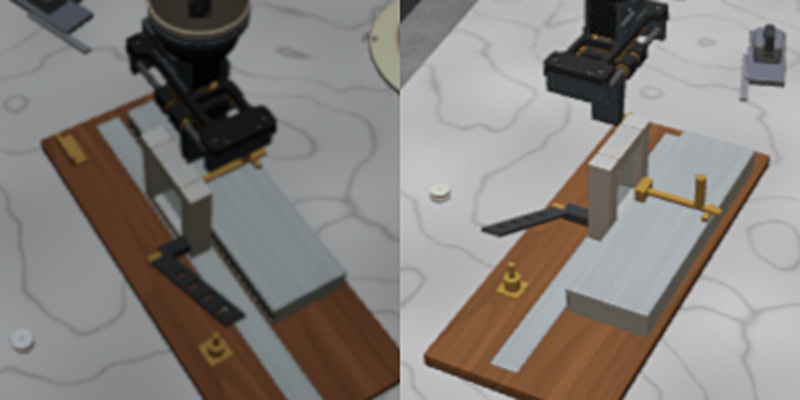

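The bar is falling towards the peg. I'll wait for it to land.

```bash
python3 - <<'E'
from h import *
ctrl.move_l(W(-18,60,200),0.08); ctrl.sleep(0.7)
st()
snap('scene','s6.png');snap('side','d6.png')
E
python3 -c "
import cv2
a=cv2.imread('pics/s6.png')[180:380,230:430];b=cv2.imread('pics/d6.png')[180:340,200:360]
b=cv2.resize(b,(200,200),interpolation=cv2.INTER_CUBIC)
cv2.imwrite('pics/c9.png',cv2.resize(cv2.hconcat([a,b]),None,fx=2,fy=2,interpolation=cv2.INTER_CUBIC))"
```

```text
t22.36 F [-18.0085  60.0002 200.0148] force [-0.6905  0.0308 -0.3445]
```

View pics/c9.png

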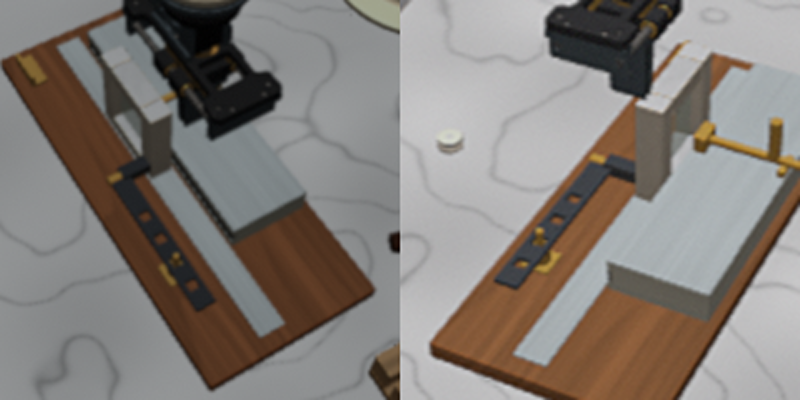

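The peg pokes through the third hole (scene crop (177,260), side crop (540,237)). I'll check the tip height and then push back.

```bash
python3 - <<'E'
from h import *
ps=ctrl.camera_params('scene'); pd=ctrl.camera_params('side')
print('tip',F(tri(ray(ps,(333,332.5)),ray(pd,(242.8,293.2)))))
for z in (47.5,67): print(z, proj(ps,W(45,195,z)),proj(pd,W(45,195,z)))
ctrl.move_l(W(-18,60,82),0.12); st('down')
r=ctrl.move_l(W(-18,10,82),0.04,contact_N=3); st(r)
for k in range(14):
    y=F(ctrl.current_tool_pos())[1]
    if k==0: y0=y
    r=ctrl.move_l(W(-18,y0-1-0.7*k,82),0.02,contact_N=25); st((k,r))
    f=np.array(ctrl.current_contact_force())@ey
    if f>13: break
ctrl.sleep(0.25); st()
E
```

```text
tip [ 45.0383 193.9166  48.3472]
47.5 [[333.2543 332.6031]] [[242.2814 294.032 ]]
67 [[333.6397 328.7551]] [[241.8318 287.8753]]
down t23.59 F [-17.5433  60.1004  82.6092] force [0.4569 0.544  0.4455]
True t24.62 F [-18.0326  14.6987  81.8935] force [0.4122 2.2992 0.1358]
(0, False) t24.88 F [-18.0938  14.3329  81.9536] force [-0.0792 10.5919 -0.5297]
(1, False) t25.12 F [-18.092   14.1719  81.9487] force [-0.9395 15.3056 -1.6901]
 t25.38 F [-18.0608  14.1501  81.9566] force [-0.5405 15.223  -1.1527]
```

It's firm at 15 N and stiff (about 5 N per 0.16 mm), well above the 5 N it takes to slide the sash, so the bar is holding at the peg. Backing off and checking.

```bash
python3 - <<'E'
from h import *
ctrl.move_l(W(-18,60,82),0.08); ctrl.move_l(W(-18,60,210),0.15); ctrl.move_l(W(-120,20,260),0.2); ctrl.sleep(0.3); st()
snap('scene','s7.png');snap('side','d7.png')
E
python3 -c "
import cv2
a=cv2.imread('pics/s7.png')[180:380,230:430];b=cv2.imread('pics/d7.png')[180:340,200:360]
b=cv2.resize(b,(200,200),interpolation=cv2.INTER_CUBIC)
cv2.imwrite('pics/c10.png',cv2.resize(cv2.hconcat([a,b]),None,fx=2,fy=2,interpolation=cv2.INTER_CUBIC))"
```

```text
t28.17 F [-119.6962   20.1196  259.5459] force [-0.1494  0.3414  0.6379]
```

View pics/c10.png

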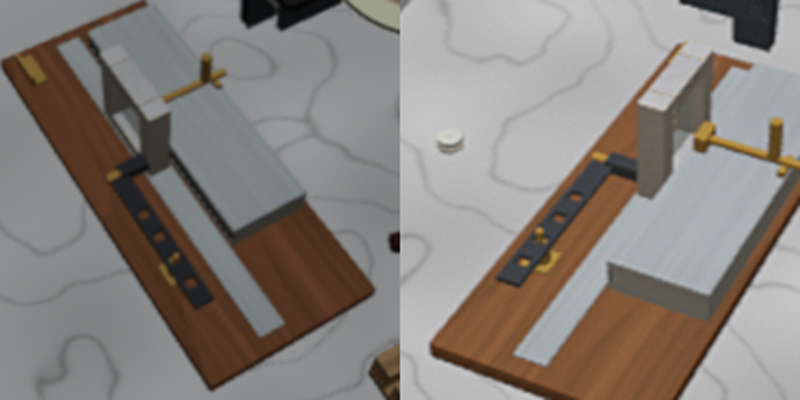

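View pics/s7.png

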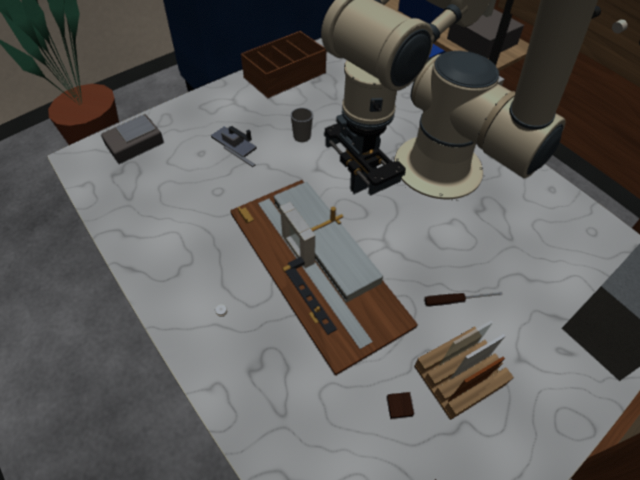

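The bar is still level with the peg through its third hole. The bolt is back, the robot is clear, and the bystanders are unmoved. Handing in.

```bash
python3 - <<'E'
from h import *
st(); ctrl.sign_off(); st()
E
```

```text
t28.27 F [-119.8273   20.0887  259.7261] force [-1.2165  0.125   0.165 ]
the job is handed in; nothing more can be done
the job is handed in; nothing more can be done
```

I handed the job in at 28.3 s, with the vent held open by the stay bar at the peg. No verdict was reported.

- **Bolt:** I drew it back until the force rose at its end stop. The pictures show the knob against the stop.
- **Restrictor:** I pushed the sash open until it went solid at about 105 mm, and held it at about 23 N for 0.35 s. An earlier press stopped on a false trigger, with the push down to 4–5 N, so I repeated it.
- **Stay bar:** I tipped it past upright and it fell by itself, with its third hole (135 mm) dropping over the peg. The tip measured frame z 48 mm, below the 53 mm limit.
- **Push back:** I pushed the leading end of the sash back until it was firm at about 15 N. The fingers did not come near the bar. By finger position, the sash went back about 4 mm.
- **Final pictures:** The bar is level over the peg, the bolt is back, the robot is clear, and the samples and hardware look unmoved.

The remaining buffer force could not be measured. I take it to be enough because the sash went back about 4 mm of the buffer's 6 mm travel.

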